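# Set the bench transformer to the marker and switch the output on

## Task

Set the bench transformer: press its spring-lifted wheel down just firmly enough for the clutch to bite, without forcing it, and turn it clockwise (seen from above) until the pointer on the dial's far rim lines up with the steel marker clipped on the scale; turn by the wheel only, never touching the dial or pointer. Once the pointer stands at the marker and the wheel has sprung back up, throw the toggle on the outlet box fully over to switch the output on. Leave everything else on the bench where it is.

Things in the scene. Friction and masses are not known exactly. Their poses are not given: they have to be found in the camera images.
- variac: Bench transformer: fixed grey box 170 x 170 mm, 98 mm high. Origin: centre of its underside, on the wheel's vertical axis; x towards its far side (away from the robot), z up. On top lies an dark steel dial disc with the black wheel over it; white scale ticks round the far half at 74-80 mm radius.
- wheel_top (a point): Centre of the top face of the black ribbed wheel: a vertical cylinder, 56 mm diameter, 45 mm tall, its top 163 to 167 mm above the table when up. It can be gripped across its diameter from above at any yaw. Gripped 10 mm below its top, the fingertips stay about 15 mm clear of the dial when pressed.
- wheel: The wheel, as a mechanism. A spring lifts it (4 N to start, +0.3 N/mm) and up there it turns free. After 3 to 7 mm down, different each time, a friction clutch meets the dial and the push then rises 6 N/mm. It drives the dial only above about 12 N of total push, else slips; aim at 15-20 N; above 25 N the clutch is damaged. Turning takes 0.15 N m. Origin: on its axis, 163 mm below its top.
- dial: The dark steel dial disc under the wheel, 120 mm diameter, its top 112 mm above the table; carries the pointer; sinks up to 3 mm under the push. Stays where it is left, must not be touched by the robot. Origin: on the axis at the underside of the transformer; x points along the pointer, z up.
- pointer_tip (a point): Point just past the pointer's end, 71.5 mm from the wheel's axis, 122 mm above the table. The pointer is a steel fin 20 mm long, 5 mm wide, 10 mm tall on the dial's rim (50 to 70 mm from the axis). It starts on the left or far left, 0.5 to 1.55 rad anticlockwise (from above) of the marker, and must go clockwise.
- mark_tip (a point): Point just inside the marker, on the circle of 71.5 mm radius about the wheel's axis, 122 mm above the table: where the pointer_tip must come to stand. The marker is a fixed upright steel tab on the far side of the scale, 5 mm wide, 73.5 to 84.5 mm from the axis, its top 124 mm above the table.
- outlet: Fixed grey outlet box, 140 x 80 mm, 50 mm high, left or right of the transformer. Origin: centre of its underside; x towards its far side. On its top stands the toggle on a black block 70 x 50 x 25 mm, centred 30 mm from the box's centre towards the robot (-x); a white socket on the far half.
- switch_tip (a point): Centre of the 26 mm steel ball at the end of the toggle's 10 mm thick lever. The pivot is level, along the box's y, 72 mm above the table at box x = -30 mm; the ball is 55 mm from it, so 120 mm above the table when off or on. Off, it leans 0.5 rad from upright to the box's -x; on, 0.5 rad to +x. Pushing it over takes about 1 to 2 N.
- switch (a joint): Toggle angle in rad: 0 = off, leaning to the box's -x (robot side); 1.0 = fully on, leaning to the box's +x. It stays where it is left.
- tip_tin: Bystander, leave alone: round brass tip-cleaner tin, 68 mm diameter, 38 mm high, on the other side of the transformer from the outlet. Origin: centre of its underside.
- module: Bystander, leave alone: aluminium control module 90 x 120 x 22 mm with a black connector, beyond the transformer. Origin: centre of its underside.
- meter: Bystander, leave alone: black multimeter 140 x 75 x 34 mm, lying flat beyond the transformer. Origin: centre of its underside.
- driver: Bystander, leave alone: screwdriver 170 mm long, lying on the left. Origin: on its underside.
- spool: Bystander, leave alone: grey solder spool, 56 mm diameter, 40 mm high, between robot and transformer. Origin: centre of its underside.
- parts_tray: Bystander, leave alone: black parts tray 100 x 140 x 30 mm on the left. Origin: centre of its underside.
- flux: Bystander, leave alone: white jar with black cap, 44 mm diameter, 75 mm high, on the right. Origin: centre of its underside.
There are look-alikes about, which are no part of the job. Leave any pink look-alike of the outlet alone.

How it is judged:
By the outcome, as a careful person would: the job done as asked, in the order asked, and still so for the second after the job is handed in, with the robot touching nothing.
It also fails if it takes over 61 s, if anything falls off the work surface, if the arm or the gripper's body presses on something with over 40 N, if the wrist force passes 120 N, or if a joint passes its speed limit or range.

## Robot

A 7-joint arm with a two-finger parallel gripper is mounted at the origin on the work surface. World frame = base frame: x ahead of the robot, y to its left, z up, the work surface at z = 0. Lengths are in m, angles in rad, forces in N, time in s.
With the tool pointing down it reaches from about 0.4 to 0.85 m from the base axis. Payload 10.4 kg.
Tool frame: the origin (TCP) lies midway between the tips of the shut fingers; the grasp point (between the pads) lies 19 mm behind it; z points along the fingers, y is the line along which they close (so a half turn about z gives the same grasp; the last joint's range is limited). The gripper opens to 87 mm and grips with 3 to 60 N. Pads are 19 mm wide; open, the fingers measure 117 mm over their backs; the gripper's body (75 mm by 190 mm) begins 51 mm behind the grasp point.
Start: joints at [-1.159, 0.332, -0.065, 1.46, 0.022, 1.35, -0.088], TCP at [0.263, 0.567, 0.186] pointing down, gripper open.
Joint ranges: [-2.6, 2.6], [-0.5, 2.12], [-1.47, 1.34], [0.16, 2.42], [-1.27, 4.41], [0.06, 2.06], [-2.6, 2.6]. Speed limits (rad/s): [2.22, 2.22, 2.79, 2.79, 3.14, 3.14, 3.14].

## Interface

Orientations are given as a unit quaternion [x, y, z, w].
In Python, from workcell import bot, eyes gives the robot as it stands. The module is installed in compiled form; this text tells all that it offers.
- The arm moves only by the tool play_rows, never from a script. Its argument "increments" is a list of rows, each an object with "xyz": the shift along the tool's x, y, z in parts of the range, where 1.0 means 0.75 m, a list of three; "turn": the turn, a rotation vector about the tool's x, y, z in fractions of the full range, 1 being 2 rad, a list of three; "claw": the finger opening in m, from 0 to 0.087. In form: [{"xyz": [dx, dy, dz], "turn": [rx, ry, rz], "claw": claw}, ...]. A call has 1 to 20 rows; each row is the pose to reach, as a shift and turn from the pose commanded when the call began, along the tool's axes at that moment; what a row does not reach only later rows make up. A row lasts 1/10 s, in which the tool goes at most 50 mm and 8.59 degrees, less where a joint would pass 70% of its speed; a pose out of reach is approached as far as the arm can. Shift and turn numbers lie between -1 and 1, and a call with a number outside is refused. A call with a gripper value outside its range is refused whole. The fingers move at their own pace and stop on an object; "force" is the grip in N (left out, the last holds). Time passes only in rows, so rows that repeat a pose let the fingers close. It gives the time, the measured TCP pose, the force, the opening and the grip force at its end, in the units of the state.
- bot.get_obs(): the state, without advancing time (a new reading comes with each control period).
- eyes.camera(name): name is "side" or "top"; returns the picture (420x560x3 uint8, blue, green, red); there is no depth.
- eyes.camera_model(name): a dict with "camera_matrix" (3x3 intrinsics, pixels), "D" ([k1, k2, p1, p2, k3] as OpenCV has them; the pictures are not rectified), "xyz" and "attitude" of the camera in the world. Camera axes: x right, y down, z forward; pixel columns grow to the right and rows downward; lengths in m; the calibration is good to about 2 mm. A picture is of the moment at which its call begins. camera_model takes no time and is no camera call.
- bot.sign_off(): hands the job in; it is judged then, once.
The state is a dict: "time_s": time; "qpos": joint angles; "joint_vel": joint speeds; "tau": joint torques, N m; "ee_pos": TCP position; "orientation": TCP orientation; "contact_force": force on the tool from outside, world axes, zero at the start; "wrist_torque": the same for the moment, N m; "opening": finger opening in m; "finger_force": force on a finger pad.
Only numpy, scipy, OpenCV 4.12 (cv2) and the standard library are available. Lean on these libraries where they do the work, as an engineer would, in place of code of your own. Each camera call takes 0.05 s, during which the arm holds its last target. There are 200 camera calls.

## Working session

There is one attempt and no reset: what is moved stays moved. The work goes in short steps, Python scripts to look and compute and a tool call to move; the robot and the scene stay as the last step left them, time stands still between calls to the robot, and variables do not carry over. Pictures are saved under pics/ and viewed, at most 10 in all, crops included, and the job is handed in when it is done.

Besides the shell and the picture viewer there is one more tool, called after "Request:" in YAML: its name, and indented under it one key for each argument. play_rows: Moves the arm, as the interface text tells. Its arguments: {"type":"object","properties":{"increments":{"type":"array"},"force":{"type":"number"}},"required":["increments"]}

```bash
mkdir -p pics; python3 - <<'E'
from workcell import bot, eyes
import cv2
for n in("side","top"):
    im=eyes.camera(n); cv2.imwrite(f"pics/{n}0.png",im); m=eyes.camera_model(n); print(n,m)
o=bot.get_obs(); print(o)
E
```

```text
side {'camera_matrix': array([[516.26061674,   0.        , 280.84637655],
       [  0.        , 516.26061674, 215.24444298],
       [  0.        ,   0.        ,   1.        ]]), 'D': array([-0.02392631,  0.        ,  0.        ,  0.        ,  0.        ]), 'xyz': array([-0.09634951, -0.60973521,  1.12969307]), 'attitude': array([ 0.85745462, -0.36925668,  0.13811581, -0.33067371])}
top {'camera_matrix': array([[449.83453428,   0.        , 280.2163814 ],
       [  0.        , 449.83453428, 203.41711669],
       [  0.        ,   0.        ,   1.        ]]), 'D': array([-0.07602227,  0.        ,  0.        ,  0.        ,  0.        ]), 'xyz': array([ 0.35902338, -0.00935278,  1.51551963]), 'attitude': array([-0.6943634 ,  0.71550423, -0.04681503,  0.06100433])}
{'time_s': 0.1, 'qpos': array([-1.15856928,  0.33280505, -0.06470251,  1.46083896,  0.0215754 ,
        1.34987787, -0.08852692]), 'joint_vel': array([-5.84153369e-04, -4.63762773e-03, -2.39048813e-03, -3.30841919e-03,
       -5.64321153e-05,  1.83946091e-03, -1.68103979e-04]), 'tau': array([ 9.43316518e-04, -6.24544430e+01,  2.46202550e-02, -3.90717173e+01,
       -6.14419626e-02,  3.66727402e-02,  7.10610766e-05]), 'ee_pos': array([0.26311891, 0.56650031, 0.18564455]), 'orientation': array([ 2.15710151e-01,  9.76457244e-01, -6.06053561e-04, -1.18745402e-04]), 'contact_force': array([1.17199821, 0.90423085, 0.10962021]), 'wrist_torque': array([ 0.03733611, -0.0489341 , -0.01729758]), 'finger_force': 0.0, 'opening': 0.08710748895881967}
```

View pics/side0.png

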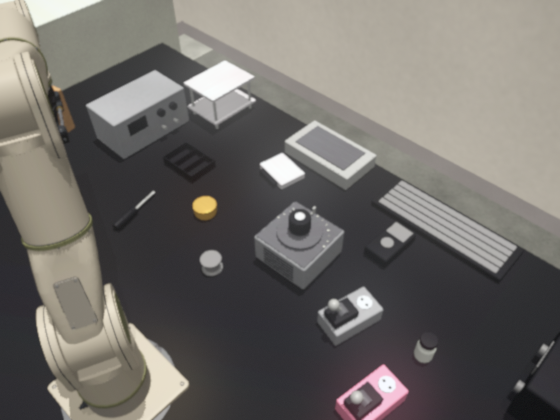

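View pics/top0.png

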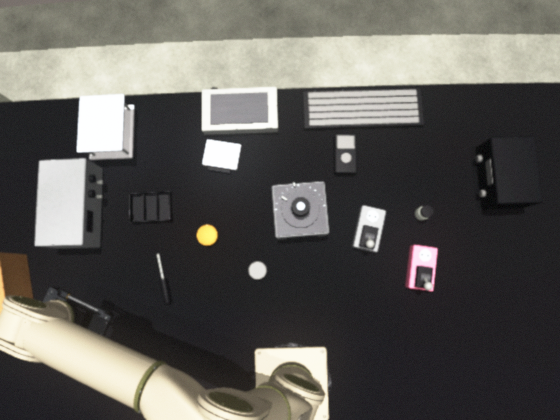

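The side view shows the transformer at about (299,240) with the wheel at (299,217). The grey outlet is at (350,315) with its ball near (335,305), and the pink look-alike is at (370,395). In the top view the wheel is at (300,206), the grey outlet at (369,229) and its ball near (371,243). I'll zoom in on both.

```bash
cat > h.py <<'E'
import numpy as np, cv2
from scipy.spatial.transform import Rotation as R
from workcell import bot, eyes
def cam(n):
    m=eyes.camera_model(n); return m["camera_matrix"],m["D"],m["xyz"],R.from_quat(m["attitude"]).as_matrix()
def ray(n,p):
    K,D,c,A=cam(n); u=cv2.undistortPoints(np.array([[p]],float),K,D)[0,0]
    d=A@np.array([u[0],u[1],1]); return c,d/np.linalg.norm(d)
def plane(n,p,z):
    c,d=ray(n,p); return c+d*(z-c[2])/d[2]
def tri(ps,pt):
    c1,d1=ray("side",ps); c2,d2=ray("top",pt)
    s=np.linalg.lstsq(np.c_[d1,-d2],c2-c1,rcond=None)[0]
    a,b=c1+d1*s[0],c2+d2*s[1]; return (a+b)/2,np.linalg.norm(a-b)
def proj(n,P):
    K,D,c,A=cam(n); return cv2.projectPoints(np.atleast_2d(P).astype(float),cv2.Rodrigues(A.T)[0],-A.T@c,K,D)[0][:,0]
E
python3 - <<'E'
import cv2,numpy as np
s=cv2.imread("pics/side0.png");t=cv2.imread("pics/top0.png")
def c(i,x,y,w,h,k): return cv2.resize(i[y:y+h,x:x+w],None,fx=k,fy=k,interpolation=cv2.INTER_CUBIC)
cv2.imwrite("pics/z1.png",np.hstack([c(s,250,200,100,100,4),c(t,262,172,80,80,5)]))
cv2.imwrite("pics/z2.png",np.hstack([c(s,310,280,80,80,5),c(t,340,195,80,80,5)]))
E
```

```text
(no output)
```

View pics/z1.png

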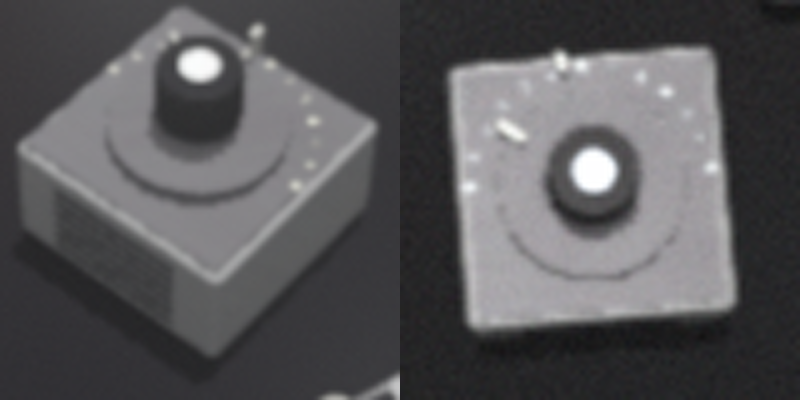

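View pics/z2.png

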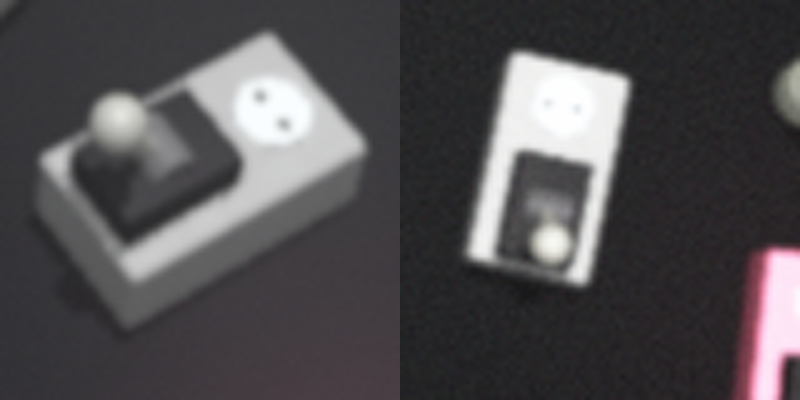

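Both crops are clear. In the top view the pointer fin is at about (284,198), far left of the wheel, and the marker tab is at (294,184.5). The cap is at (300.8,206) top and (300,216) side. The toggle ball is at (370,243.5) top and (333.5,304) side, leaning towards the robot. Next I'll take sub-pixel centroids.

```bash
cat >> h.py <<'E'
def cent(im,c,r,th=None):
    g=cv2.cvtColor(im,cv2.COLOR_BGR2GRAY).astype(float); x,y=int(round(c[0])),int(round(c[1]))
    w=g[y-r:y+r+1,x-r:x+r+1]; b=np.median(w) if th is None else th
    w=np.clip(w-b-0.25*(w.max()-b),0,None); Y,X=np.mgrid[y-r:y+r+1,x-r:x+r+1]
    return np.array([(w*X).sum(),(w*Y).sum()])/w.sum()
def ang(P,C): return np.arctan2(P[1]-C[1],P[0]-C[0])
E
python3 - <<'E'
from h import *
s=cv2.imread("pics/side0.png");t=cv2.imread("pics/top0.png")
cs,ct=cent(s,(300,216),6),cent(t,(301,206),5)
W,e=tri(cs,ct);print("wheel",cs,ct,W,e)
bs,bt=cent(s,(333.5,303),4),cent(t,(370,243),4,100)
B,e=tri(bs,bt);print("ball",bs,bt,B,e)
ms,mt=cent(s,(314,207),3),cent(t,(294,184),2)
print("mark",ms,mt,tri(ms,mt),plane("top",mt,.123),plane("side",ms,.12))
pt=cent(t,(284,198),3)
P=plane("top",pt,.122);M=plane("top",mt,.12);print("ptr",pt,P)
for X in(P,M): print(np.linalg.norm((X-W)[:2]),ang(X,W))
print("delta",ang(P,W)-ang(M,W))
# box corners top: yaw
f=lambda n,X,Y,x0,y0,k:(x0+(X+.5)/k-.5,y0+(Y+.5)/k-.5)
V=[plane("top",f(0,x-400,y,262,172,5),.098) for x,y in((452,66),(710,50),(735,310),(472,328))]
print("variac",np.mean(V,0),V)
O=[plane("top",f(0,x-400,y,340,195,5),.05) for x,y in((512,52),(630,76),(587,284),(468,262))]
print("outlet",np.mean(O,0),O, "yaw",ang(O[0],O[3]),ang(O[1],O[2]))
Os=[plane("side",f(0,x,y,310,280,5),.05) for x,y in((268,34),(366,148),(128,278),(42,160))]
print("outlet side",np.mean(Os,0))
print(bot.get_obs()["time_s"])
print("spool",plane("top",(257.5,270.5),.04))
for z in(.0975,): print([proj(n,[W[0],W[1],.165]) for n in("side","top")])
E
```

```text
wheel [299.39856449 215.72134262] [300.37754761 205.63514868] [ 0.55655539 -0.04498484  0.17016287] 0.002916618901252066
ball [333.75898876 302.3505618 ] [370.04392545 242.96141056] [ 0.43996905 -0.25573653  0.13279782] 0.002159070512105259
mark [313.69902913 207.38295577] [293.74253731 183.93905473] (array([ 0.63241915, -0.02792402,  0.12854205]), np.float64(0.002296009524072189)) [ 0.6343982  -0.02875692  0.123     ] [ 0.63765144 -0.0223048   0.12      ]
ptr [283.75531915 197.53746531] [0.59213471 0.00400339 0.122     ]
0.06054531685496702 0.9426475502349942
0.08008875353016214 0.20350397286220326
delta 0.739143577372791
variac [ 0.55732425 -0.04640931  0.098     ] [array([0.63880622, 0.04074115, 0.098     ]), array([ 0.64389283, -0.12509816,  0.098     ]), array([ 0.47644152, -0.13370167,  0.098     ]), array([0.47015642, 0.03242145, 0.098     ])]
outlet [ 0.4939472  -0.27219735  0.05      ] [array([ 0.57111086, -0.25191231,  0.05      ]), array([ 0.55271452, -0.32869595,  0.05      ]), array([ 0.41761831, -0.29234692,  0.05      ]), array([ 0.43434511, -0.21583421,  0.05      ])] yaw -0.2579193195394232 -0.2628358404598008
outlet side [ 0.49351769 -0.26846118  0.05      ]
0.1
spool [0.36798825 0.09727989 0.04      ]
[array([[299.93311278, 217.00314308]]), array([[300.04007947, 206.26106016]])]
```

Units first: shifts go in shares of 0.75 m and turns go in shares of 2 rad. So -0.524 m / 0.75 = -0.6987, -0.4315 m / 0.75 = -0.5753, 0.8 rad / 2 = 0.4.

Request:
play_rows:
  increments:
    - {"xyz":[-0.6987,-0.5753,-0.0187],"turn":[0,0,0.4],"claw":0.087}
    - {"xyz":[-0.6987,-0.5753,-0.0187],"turn":[0,0,0.4],"claw":0.087}
    - {"xyz":[-0.6987,-0.5753,-0.0187],"turn":[0,0,0.4],"claw":0.087}
    - {"xyz":[-0.6987,-0.5753,-0.0187],"turn":[0,0,0.4],"claw":0.087}
    - {"xyz":[-0.6987,-0.5753,-0.0187],"turn":[0,0,0.4],"claw":0.087}
    - {"xyz":[-0.6987,-0.5753,-0.0187],"turn":[0,0,0.4],"claw":0.087}
    - {"xyz":[-0.6987,-0.5753,-0.0187],"turn":[0,0,0.4],"claw":0.087}
    - {"xyz":[-0.6987,-0.5753,-0.0187],"turn":[0,0,0.4],"claw":0.087}
    - {"xyz":[-0.6987,-0.5753,-0.0187],"turn":[0,0,0.4],"claw":0.087}
    - {"xyz":[-0.6987,-0.5753,-0.0187],"turn":[0,0,0.4],"claw":0.087}
    - {"xyz":[-0.6987,-0.5753,-0.0187],"turn":[0,0,0.4],"claw":0.087}
    - {"xyz":[-0.6987,-0.5753,-0.0187],"turn":[0,0,0.4],"claw":0.087}
    - {"xyz":[-0.6987,-0.5753,-0.0187],"turn":[0,0,0.4],"claw":0.087}
    - {"xyz":[-0.6987,-0.5753,-0.0187],"turn":[0,0,0.4],"claw":0.087}
    - {"xyz":[-0.6987,-0.5753,-0.0187],"turn":[0,0,0.4],"claw":0.087}
    - {"xyz":[-0.6987,-0.5753,-0.0187],"turn":[0,0,0.4],"claw":0.087}
    - {"xyz":[-0.6987,-0.5753,-0.0187],"turn":[0,0,0.4],"claw":0.087}
    - {"xyz":[-0.6987,-0.5753,-0.0187],"turn":[0,0,0.4],"claw":0.087}
    - {"xyz":[-0.6987,-0.5753,-0.0187],"turn":[0,0,0.4],"claw":0.087}

```text
time_s: 2.0
ee_pos: [0.5566, -0.0441, 0.2004]
orientation: [0.578, 0.816, 0.0, -0.0]
contact_force: [0.7, -0.0, -0.1]
opening: 0.0868
finger_force: 0.0
```

```bash
cat > st.py <<'E'
from h import *
np.set_printoptions(precision=4,suppress=True)
o=bot.get_obs(); Rm=R.from_quat(o["orientation"]).as_matrix()
print(o["time_s"],o["ee_pos"],"psi",np.arctan2(Rm[1,0],Rm[0,0]),"z",Rm[:,2],"F",o["contact_force"],"T",o["wrist_torque"],"q",o["qpos"],"op",o["opening"],o["finger_force"])
E
python3 st.py
```

```text
2.0 [ 0.5566 -0.0441  0.2004] psi 1.9085414421846068 z [ 0.0001  0.0005 -1.    ] F [ 0.6879 -0.0371 -0.0709] T [-0.0365  0.028   0.0005] q [-0.4841  0.1841  0.5518  1.6473 -0.0993  1.3381  0.4209] op 0.0868167277404641 0.0
```

Converted, 0.063 m / 0.75 = 0.084, -0.001 m / 0.75 = -0.0013.

Request:
play_rows:
  increments:
    - {"xyz":[-0.0013,0,0.04],"turn":[0,0,0],"claw":0.087}
    - {"xyz":[-0.0013,0,0.0667],"turn":[0,0,0],"claw":0.087}
    - {"xyz":[-0.0013,0,0.084],"turn":[0,0,0],"claw":0.087}
    - {"xyz":[-0.0013,0,0.084],"turn":[0,0,0],"claw":0.087}
    - {"xyz":[-0.0013,0,0.084],"turn":[0,0,0],"claw":0.065}
    - {"xyz":[-0.0013,0,0.084],"turn":[0,0,0],"claw":0.065}
    - {"xyz":[-0.0013,0,0.084],"turn":[0,0,0],"claw":0.065}
    - {"xyz":[-0.0013,0,0.084],"turn":[0,0,0],"claw":0.04}
    - {"xyz":[-0.0013,0,0.084],"turn":[0,0,0],"claw":0.04}
    - {"xyz":[-0.0013,0,0.084],"turn":[0,0,0],"claw":0.04}
    - {"xyz":[-0.0013,0,0.084],"turn":[0,0,0],"claw":0.04}
  force: 45

```text
time_s: 3.1
ee_pos: [0.5571, -0.0461, 0.1374]
orientation: [0.579, 0.815, 0.0, -0.0]
contact_force: [-1.0, -0.4, -0.2]
opening: 0.0433
finger_force: 0.0
```

```bash
python3 st.py
```

```text
3.1 [ 0.5571 -0.0461  0.1374] psi 1.9067992315603974 z [ 0.0001  0.0001 -1.    ] F [-1.0456 -0.3723 -0.1536] T [-0.037   0.0089  0.0168] q [-0.4697  0.2337  0.5459  1.7315 -0.1289  1.2121  0.4455] op 0.04332247151859266 0.0
```

```bash
python3 - <<'E'
from h import *
s=eyes.camera("side");t=eyes.camera("top")
cv2.imwrite("pics/s1.png",s);cv2.imwrite("pics/t1.png",t)
c=lambda i,x,y,w,h,k: cv2.resize(i[y:y+h,x:x+w],None,fx=k,fy=k,interpolation=cv2.INTER_CUBIC)
cv2.imwrite("pics/z3.png",np.hstack([c(s,240,170,130,130,3),c(t,240,150,130,130,3)]))
E
python3 st.py
```

```text
3.2 [ 0.5571 -0.0461  0.1373] psi 1.9068055283996834 z [-0.      0.0001 -1.    ] F [-0.0121  0.9092 -0.4406] T [-0.0778  0.0045 -0.0397] q [-0.4697  0.2338  0.5459  1.7315 -0.1289  1.2121  0.4455] op 0.04133426649570243 0.0
```

View pics/z3.png

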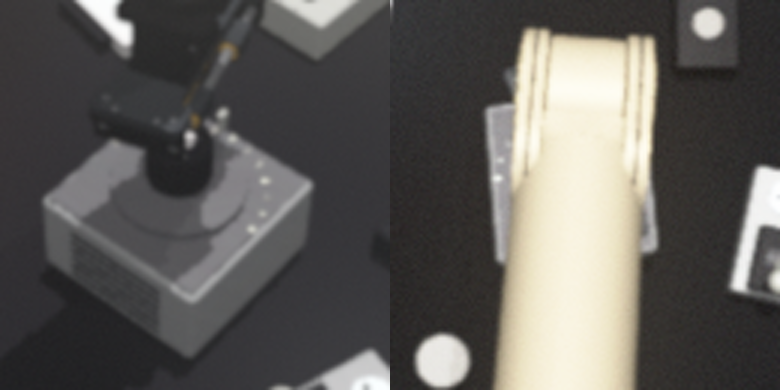

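The side view shows the hand above the wheel, at about (303,217) full-frame. The fingers closed to 41 mm with no force, so they aren't on the 56 mm wheel. A larger crop should show why.

```bash
python3 - <<'E'
from h import *
s=cv2.imread("pics/s1.png")
a=np.array([.944,.331,0])
P=np.array([[.557,-.046,z] for z in(.137,.156,.165,.207)]);print(proj("side",P))
print(proj("side",[P[0]+a*.028,P[0]-a*.028]))
c=cv2.resize(s[160:260,250:350],None,fx=6,fy=6,interpolation=cv2.INTER_CUBIC)
c=np.clip(255*(c/255.)**.5,0,255).astype(np.uint8)
cv2.imwrite("pics/z4.png",c)
E
```

```text
[[300.1246585  224.44282502]
 [300.27868284 219.49489346]
 [300.35278551 217.11340759]
 [300.70870164 205.66615354]]
[[304.33751038 216.94270821]
 [295.80093362 232.13972714]]
```

View pics/z4.png

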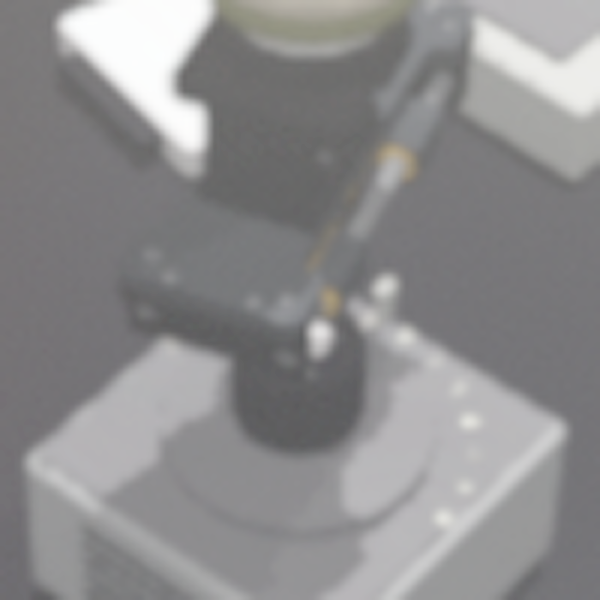

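The crop shows the hand centred over the wheel, with the cap visible at about (303,216) full-frame. No finger can be told apart from the dark wheel. I'll hold and see whether the opening and the force settle.

Request:
play_rows:
  increments:
    - {"xyz":[0,0,0],"turn":[0,0,0],"claw":0.03}
    - {"xyz":[0,0,0],"turn":[0,0,0],"claw":0.03}
    - {"xyz":[0,0,0],"turn":[0,0,0],"claw":0.03}
  force: 45

```text
time_s: 3.5
ee_pos: [0.5571, -0.0461, 0.1373]
orientation: [0.579, 0.815, 0.0, -0.0]
contact_force: [-0.1, 0.0, -0.6]
opening: 0.031
finger_force: 0.0
```

```bash
python3 st.py
```

```text
3.5 [ 0.5571 -0.0461  0.1373] psi 1.9068033409937597 z [ 0.      0.0001 -1.    ] F [-0.121   0.0042 -0.6474] T [-0.0502  0.0619 -0.0121] q [-0.4697  0.2338  0.5459  1.7315 -0.1289  1.2121  0.4455] op 0.03101192421304096 0.0
```

```bash
python3 - <<'E'
from h import *
s=cv2.imread("pics/side0.png");t=cv2.imread("pics/top0.png");s1=cv2.imread("pics/s1.png")
P=np.array([.263,.567,.186]);psi=2.7068;x=np.array([np.cos(psi),np.sin(psi),0]);y=np.array([np.sin(psi),-np.cos(psi),0])
print(proj("side",P),proj("top",P))
def box(im,n,P,x,y):
    for z in(0,.07):
        for q in([P+[0,0,z]+a*y+b*x for a,b in((-.095,-.0375),(.095,-.0375),(.095,.0375),(-.095,.0375))] if z else [P+y*.0435,P-y*.0435],):
            cv2.polylines(im,[np.int32(proj(n,np.array(q))*16).reshape(-1,1,2)],True,(0,255,0) if z else (0,0,255),1,shift=4)
box(s,"side",P,x,y);box(t,"top",P,x,y)
P1=np.array([.557,-.046,.137]);p=1.9068;box(s1,"side",P1,np.array([np.cos(p),np.sin(p),0]),np.array([np.sin(p),-np.cos(p),0]))
c=lambda i,x,y,w,h,k: cv2.resize(np.clip(255*(i[y:y+h,x:x+w]/255.)**.5,0,255).astype(np.uint8),None,fx=k,fy=k,interpolation=cv2.INTER_CUBIC)
cv2.imwrite("pics/z5.png",np.hstack([c(s,20,50,80,130,4),c(t,0,240,120,130,2)[:, :].repeat(2,0)[:520,:240] if 0 else cv2.resize(c(t,0,240,120,120,2),(240,240)).repeat(1,0) if 0 else np.pad(c(t,0,240,120,120,2),((0,280),(0,0),(0,0))),np.pad(c(s1,260,160,80,100,3),((0,220),(0,0),(0,0)))]))
E
```

```text
[[ 64.62220799 156.73733108]] [[ 96.7195504  309.61517255]]
```

View pics/z5.png

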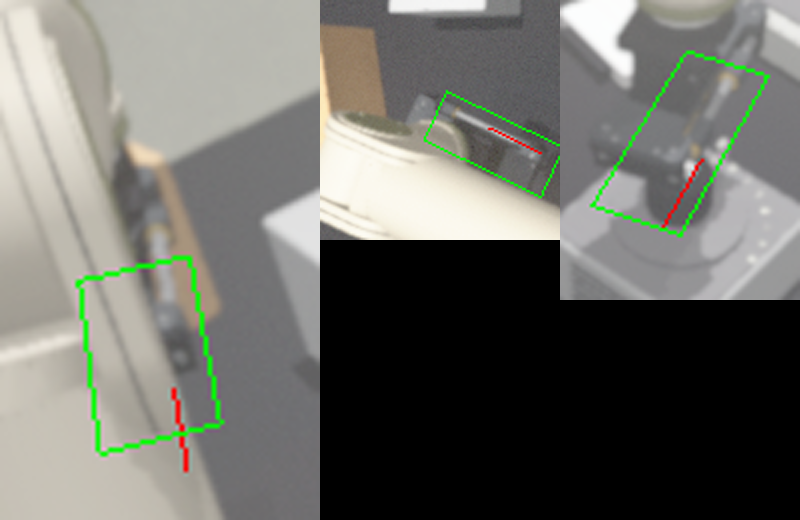

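The overlay shows the gripper body about 20 px higher in the side view than its reported pose predicts. To find where the fingers really are, I'll open them and difference the pictures.

```bash
python3 - <<'E'
from h import *
cv2.imwrite("pics/s2.png",eyes.camera("side"))
E
```

Request:
play_rows:
  increments:
    - {"xyz":[0,0,0],"turn":[0,0,0],"claw":0.087}
    - {"xyz":[0,0,0],"turn":[0,0,0],"claw":0.087}
    - {"xyz":[0,0,0],"turn":[0,0,0],"claw":0.087}
    - {"xyz":[0,0,0],"turn":[0,0,0],"claw":0.087}
    - {"xyz":[0,0,0],"turn":[0,0,0],"claw":0.087}
    - {"xyz":[0,0,0],"turn":[0,0,0],"claw":0.087}

```text
time_s: 4.15
ee_pos: [0.5571, -0.0462, 0.1374]
orientation: [0.579, 0.815, 0.0, -0.0]
contact_force: [-0.2, -0.5, 0.1]
opening: 0.0706
finger_force: 0.0
```

```bash
python3 - <<'E'
from h import *
a=cv2.imread("pics/s2.png");b=eyes.camera("side");cv2.imwrite("pics/s3.png",b)
d=cv2.absdiff(a,b); d=np.clip(d.astype(int)*5,0,255).astype(np.uint8)
c=lambda i: cv2.resize(i[150:260,250:350],None,fx=4,fy=4,interpolation=cv2.INTER_CUBIC)
g=np.clip(255*(b/255.)**.5,0,255).astype(np.uint8)
cv2.imwrite("pics/z6.png",np.hstack([c(g),c(d)]))
E
python3 st.py
```

```text
4.2 [ 0.5571 -0.0462  0.1373] psi 1.906751648167914 z [ 0.      0.0001 -1.    ] F [-0.7906 -0.551  -0.3325] T [-0.0797  0.0439 -0.0121] q [-0.4697  0.2338  0.5459  1.7315 -0.1289  1.2121  0.4455] op 0.07468260330529672 0.0
```

View pics/z6.png

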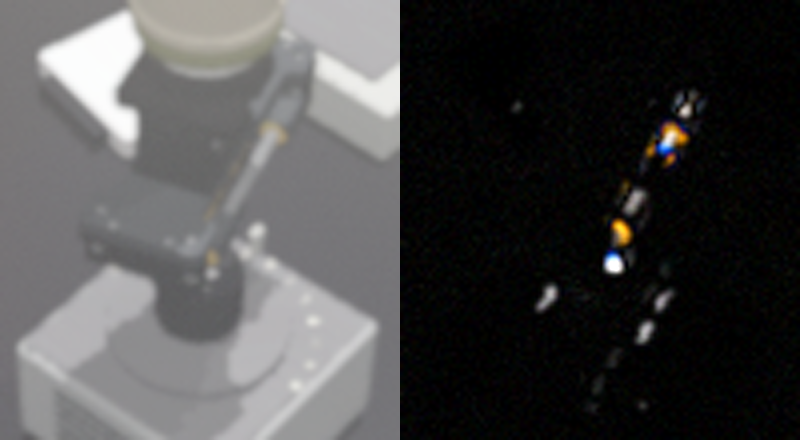

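The difference picture shows no finger beside the wheel. The body sits about 20 px high in the side view, and the cap at (300,217) is visible under it. The arm's column in the top view fits y = -0.046, so the gripper is truly higher than its reading. I'll go down in safe steps with the fingers straddling the wheel, closing lightly to feel for it.

Request:
play_rows:
  increments:
    - {"xyz":[0,0,0.0133],"turn":[0,0,0],"claw":0.075}
    - {"xyz":[0,0,0.0267],"turn":[0,0,0],"claw":0.075}
    - {"xyz":[0,0,0.0267],"turn":[0,0,0],"claw":0.048}
    - {"xyz":[0,0,0.0267],"turn":[0,0,0],"claw":0.048}
    - {"xyz":[0,0,0.0267],"turn":[0,0,0],"claw":0.048}
    - {"xyz":[0,0,0.0267],"turn":[0,0,0],"claw":0.048}
  force: 5

```text
time_s: 4.8
ee_pos: [0.5581, -0.0458, 0.1177]
orientation: [0.579, 0.815, 0.001, 0.001]
contact_force: [4.2, 1.4, -2.6]
opening: 0.0559
finger_force: 5.0
```

Converted, -0.01 m / 0.75 = -0.0133, 0.001 m / 0.75 = 0.0013.

Request:
play_rows:
  increments:
    - {"xyz":[0,0.0013,0],"turn":[0,0,0],"claw":0.068}
    - {"xyz":[0,0.0013,0],"turn":[0,0,0],"claw":0.068}
    - {"xyz":[0,0.0013,-0.0133],"turn":[0,0,0],"claw":0.068}
    - {"xyz":[0,0.0013,-0.0133],"turn":[0,0,0],"claw":0.048}
    - {"xyz":[0,0.0013,-0.0133],"turn":[0,0,0],"claw":0.048}
    - {"xyz":[0,0.0013,-0.0133],"turn":[0,0,0],"claw":0.048}
    - {"xyz":[0,0.0013,-0.0133],"turn":[0,0,0],"claw":0.048}
  force: 5

```text
time_s: 5.5
ee_pos: [0.5584, -0.0457, 0.1276]
orientation: [0.579, 0.815, 0.0, 0.0]
contact_force: [1.7, 1.3, 1.9]
opening: 0.0551
finger_force: 5.0
```

Converted, -0.005 m / 0.75 = -0.0067.

Request:
play_rows:
  increments:
    - {"xyz":[0,0,0],"turn":[0,0,0],"claw":0.068}
    - {"xyz":[0,0,0],"turn":[0,0,0],"claw":0.068}
    - {"xyz":[0,0,-0.0067],"turn":[0,0,0],"claw":0.068}
    - {"xyz":[0,0,-0.0067],"turn":[0,0,0],"claw":0.048}
    - {"xyz":[0,0,-0.0067],"turn":[0,0,0],"claw":0.048}
    - {"xyz":[0,0,-0.0067],"turn":[0,0,0],"claw":0.048}
    - {"xyz":[0,0,-0.0067],"turn":[0,0,0],"claw":0.048}
  force: 5

```text
time_s: 6.2
ee_pos: [0.5579, -0.0458, 0.1322]
orientation: [0.579, 0.815, -0.0, -0.0]
contact_force: [0.4, -0.0, 0.7]
opening: 0.0497
finger_force: 0.0
```

```bash
python3 st.py
```

```text
6.2 [ 0.5579 -0.0458  0.1322] psi 1.9067807792113416 z [-0.0002  0.0001 -1.    ] F [ 0.3691 -0.0028  0.6606] T [-0.081   0.022  -0.0109] q [-0.4683  0.2407  0.545   1.7353 -0.1329  1.2026  0.4479] op 0.04973941076114124 0.0
```

The fingers meet the wheel only below a reported z of about 0.130, some 35 mm lower than expected. Either the tool reads low or the pads end well above the tip. I'll turn the hand side-on to the camera so the fingers show.

Converted, -0.028 m / 0.75 = -0.0373, 1.05 rad / 2 = 0.525.

Request:
play_rows:
  increments:
    - {"xyz":[0,0,-0.0373],"turn":[0,0,0.075],"claw":0.087}
    - {"xyz":[0,0,-0.0373],"turn":[0,0,0.15],"claw":0.087}
    - {"xyz":[0,0,-0.0373],"turn":[0,0,0.225],"claw":0.087}
    - {"xyz":[0,0,-0.0373],"turn":[0,0,0.3],"claw":0.087}
    - {"xyz":[0,0,-0.0373],"turn":[0,0,0.375],"claw":0.087}
    - {"xyz":[0,0,-0.0373],"turn":[0,0,0.45],"claw":0.087}
    - {"xyz":[0,0,-0.0373],"turn":[0,0,0.525],"claw":0.087}
    - {"xyz":[0,0,-0.0373],"turn":[0,0,0.525],"claw":0.087}

```text
time_s: 7.0
ee_pos: [0.558, -0.0458, 0.1602]
orientation: [0.91, 0.414, -0.0, 0.0]
contact_force: [-0.5, 1.1, 0.1]
opening: 0.087
finger_force: 0.0
```

```bash
python3 st.py; python3 - <<'E'
from h import *
b=eyes.camera("side");cv2.imwrite("pics/s4.png",b)
o=bot.get_obs();Rm=R.from_quat(o["orientation"]).as_matrix();P=o["ee_pos"];y=Rm[:,1]
k=7;x0,y0=255,165
g=np.clip(255*(b/255.)**.5,0,255).astype(np.uint8)
c=cv2.resize(g[y0:y0+80,x0:x0+100],None,fx=k,fy=k,interpolation=cv2.INTER_CUBIC)
for dz,col in((0,(0,0,255)),(.035,(0,255,0)),(.07,(255,0,0))):
    for s in(-1,1):
        p=(proj("side",P+[0,0,dz]+s*.0435*y)[0]-[x0,y0]+.5)*k; cv2.circle(c,tuple(int(v) for v in p),3,col,-1)
cv2.imwrite("pics/z7.png",c)
E
```

```text
7.0 [ 0.558  -0.0458  0.1602] psi 0.8543526195420953 z [-0.0001 -0.0001 -1.    ] F [-0.4539  1.1142  0.13  ] T [-0.0739  0.1129 -0.0027] q [-0.5847  0.2305  0.6812  1.705  -0.1516  1.2598 -0.5863] op 0.08697943166198174 0.0
```

View pics/z7.png

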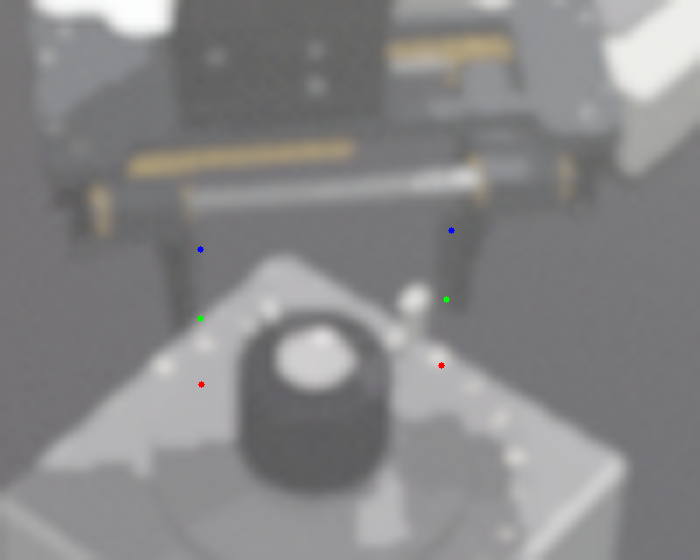

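Clear now: both fingertips, at (183,328) and (455,308) in the crop, sit on the green dots. So the true tip is about 35 mm above the reported z, and the hand is centred on the wheel. The grasp 10 mm below the wheel's top therefore belongs at a reported z of about 0.101.

Converted, 0.058 m / 0.75 = 0.0773, 0.045 m / 0.75 = 0.06.

Request:
play_rows:
  increments:
    - {"xyz":[0,0,0.0333],"turn":[0,0,0],"claw":0.087}
    - {"xyz":[0,0,0.06],"turn":[0,0,0],"claw":0.075}
    - {"xyz":[0,0,0.0773],"turn":[0,0,0],"claw":0.068}
    - {"xyz":[0,0,0.0773],"turn":[0,0,0],"claw":0.048}
    - {"xyz":[0,0,0.0773],"turn":[0,0,0],"claw":0.048}
    - {"xyz":[0,0,0.0773],"turn":[0,0,0],"claw":0.048}
    - {"xyz":[0,0,0.0773],"turn":[0,0,0],"claw":0.048}
    - {"xyz":[0,0,0.0773],"turn":[0,0,0],"claw":0.048}
  force: 45

```text
time_s: 7.85
ee_pos: [0.5584, -0.0456, 0.1031]
orientation: [0.91, 0.416, 0.001, -0.0]
contact_force: [-2.5, 0.9, 4.1]
opening: 0.0547
finger_force: 45.0
```

```bash
python3 st.py
```

```text
7.85 [ 0.5584 -0.0456  0.1031] psi 0.8572767937780974 z [ 0.001   0.0005 -1.    ] F [-2.5277  0.9028  4.0679] T [ 0.0497  0.4635 -0.0034] q [-0.5646  0.2873  0.6665  1.7731 -0.1941  1.1465 -0.5513] op 0.054709391250336664 44.992957916110754
```

Converted, 0.004 m / 0.75 = 0.0053, 0.002 m / 0.75 = 0.0027.

Request:
play_rows:
  increments:
    - {"xyz":[0,0,0.0027],"turn":[0,0,0],"claw":0.048}
    - {"xyz":[0,0,0.0053],"turn":[0,0,0],"claw":0.048}
    - {"xyz":[0,0,0.0053],"turn":[0,0,0],"claw":0.048}

```text
time_s: 8.15
ee_pos: [0.5584, -0.0457, 0.0985]
orientation: [0.91, 0.416, 0.0, 0.0]
contact_force: [-2.5, 1.7, 7.5]
opening: 0.0552
finger_force: 45.0
```

```bash
python3 st.py
```

```text
8.15 [ 0.5584 -0.0457  0.0985] psi 0.8570236269004534 z [ 0.0008  0.0002 -1.    ] F [-2.5103  1.6712  7.5265] T [0.1374 0.426  0.0062] q [-0.5628  0.2928  0.665   1.7778 -0.1978  1.1376 -0.5488] op 0.05521847044957826 44.992862585932016
```

Converted, 0.001 m / 0.75 = 0.0013.

Request:
play_rows:
  increments:
    - {"xyz":[0,0,0.0013],"turn":[0,0,0],"claw":0.048}
    - {"xyz":[0,0,0.0013],"turn":[0,0,0],"claw":0.048}

```text
time_s: 8.35
ee_pos: [0.5584, -0.0457, 0.0978]
orientation: [0.91, 0.415, 0.0, -0.0]
contact_force: [-3.3, 1.2, 9.1]
opening: 0.0551
finger_force: 45.0
```

```bash
python3 st.py
```

```text
8.35 [ 0.5584 -0.0457  0.0978] psi 0.8569248587668439 z [ 0.0008  0.0004 -1.    ] F [-3.2531  1.1814  9.1394] T [ 0.2265  0.7755 -0.0017] q [-0.5623  0.2937  0.6648  1.7784 -0.1987  1.1363 -0.5482] op 0.05508221671630554 44.993903478607535
```

Converted, 0.001 m / 0.75 = 0.0013.

Request:
play_rows:
  increments:
    - {"xyz":[0,0,0.0013],"turn":[0,0,0],"claw":0.048}
    - {"xyz":[0,0,0.0013],"turn":[0,0,0],"claw":0.048}

```text
time_s: 8.55
ee_pos: [0.5585, -0.0457, 0.0971]
orientation: [0.91, 0.415, 0.001, -0.0]
contact_force: [-5.1, 1.8, 14.0]
opening: 0.0551
finger_force: 45.0
```

```bash
python3 st.py
```

```text
8.55 [ 0.5585 -0.0457  0.0971] psi 0.8569020011565036 z [ 0.001   0.0006 -1.    ] F [-5.0824  1.8258 13.9638] T [ 0.2042  1.1348 -0.0032] q [-0.5619  0.2944  0.6646  1.7791 -0.1995  1.1349 -0.5475] op 0.05509152161983576 44.99482928775251
```

Converted, 0.0008 m / 0.75 = 0.0011, 0.2 rad / 2 = 0.1.

Request:
play_rows:
  increments:
    - {"xyz":[0,0,0.0011],"turn":[0,0,0],"claw":0.048}
    - {"xyz":[0,0,0.0011],"turn":[0,0,0.025],"claw":0.048}
    - {"xyz":[0,0,0.0011],"turn":[0,0,0.06],"claw":0.048}
    - {"xyz":[0,0,0.0011],"turn":[0,0,0.1],"claw":0.048}
    - {"xyz":[0,0,0.0011],"turn":[0,0,0.1],"claw":0.048}

```text
time_s: 9.05
ee_pos: [0.5586, -0.0456, 0.0967]
orientation: [0.947, 0.321, 0.001, -0.0]
contact_force: [-6.4, 1.8, 14.5]
opening: 0.0552
finger_force: 45.0
```

```bash
python3 st.py
```

```text
9.05 [ 0.5586 -0.0456  0.0967] psi 0.6540047627663136 z [ 0.0012  0.0008 -1.    ] F [-6.3518  1.8217 14.4706] T [ 0.3417  1.4122 -0.1869] q [-0.5888  0.301   0.6983  1.7807 -0.2128  1.1351 -0.7392] op 0.05516666397863755 44.99752200208604
```

Converted, 0.0004 m / 0.75 = 0.0005, 0.22 rad / 2 = 0.11.

Request:
play_rows:
  increments:
    - {"xyz":[0,0,0.0005],"turn":[0,0,0.03],"claw":0.048}
    - {"xyz":[0,0,0.0005],"turn":[0,0,0.07],"claw":0.048}
    - {"xyz":[0,0,0.0005],"turn":[0,0,0.11],"claw":0.048}
    - {"xyz":[0,0,0.0005],"turn":[0,0,0.11],"claw":0.048}

```text
time_s: 9.45
ee_pos: [0.5586, -0.0456, 0.0964]
orientation: [0.977, 0.215, 0.001, -0.0]
contact_force: [-6.8, 1.7, 18.2]
opening: 0.0552
finger_force: 45.0
```

```bash
python3 st.py
```

```text
9.45 [ 0.5586 -0.0456  0.0964] psi 0.4341440079399473 z [ 0.0012  0.0009 -1.    ] F [-6.7891  1.7096 18.1823] T [ 0.3533  1.4988 -0.0992] q [-0.6186  0.3088  0.736   1.7823 -0.228   1.1361 -0.9462] op 0.055164476622520595 44.9949121568352
```

Converted, 0.28 rad / 2 = 0.14.

Request:
play_rows:
  increments:
    - {"xyz":[0,0,0],"turn":[0,0,0.03],"claw":0.048}
    - {"xyz":[0,0,0],"turn":[0,0,0.07],"claw":0.048}
    - {"xyz":[0,0,0],"turn":[0,0,0.11],"claw":0.048}
    - {"xyz":[0,0,0],"turn":[0,0,0.14],"claw":0.048}
    - {"xyz":[0,0,0],"turn":[0,0,0.14],"claw":0.048}

```text
time_s: 9.95
ee_pos: [0.5585, -0.0456, 0.0963]
orientation: [0.997, 0.077, 0.001, -0.0]
contact_force: [-5.5, 2.9, 17.8]
opening: 0.0552
finger_force: 45.0
```

```bash
python3 st.py; python3 - <<'E'
from h import *
cv2.imwrite("pics/s5.png",eyes.camera("side"))
E
```

```text
9.95 [ 0.5585 -0.0456  0.0963] psi 0.15496433217068906 z [ 0.001   0.0008 -1.    ] F [-5.5466  2.9326 17.8247] T [ 0.27    1.6251 -0.0185] q [-0.6577  0.32    0.7861  1.784  -0.2486  1.1387 -1.2078] op 0.05518778983191939 44.992949310690165
```

Converted, -0.2 m / 0.75 = -0.2667, 0.165 m / 0.75 = 0.22, 0.415 rad / 2 = 0.2075.

Request:
play_rows:
  increments:
    - {"xyz":[0,0,-0.004],"turn":[0,0,0],"claw":0.048}
    - {"xyz":[0,0,-0.0096],"turn":[0,0,0],"claw":0.048}
    - {"xyz":[0,0,-0.0096],"turn":[0,0,0],"claw":0.048}
    - {"xyz":[0,0,-0.0096],"turn":[0,0,0],"claw":0.087}
    - {"xyz":[0,0,-0.0096],"turn":[0,0,0],"claw":0.087}
    - {"xyz":[0,0,-0.0096],"turn":[0,0,0],"claw":0.087}
    - {"xyz":[0,0,-0.0096],"turn":[0,0,0],"claw":0.087}
    - {"xyz":[0,0,-0.0667],"turn":[0,0,0],"claw":0.087}
    - {"xyz":[0,0,-0.1267],"turn":[0,0,0],"claw":0.087}
    - {"xyz":[-0.0267,0.0267,-0.1333],"turn":[0,0,0.05],"claw":0.087}
    - {"xyz":[-0.0667,0.06,-0.1333],"turn":[0,0,0.1],"claw":0.05}
    - {"xyz":[-0.1133,0.1,-0.1333],"turn":[0,0,0.15],"claw":0}
    - {"xyz":[-0.16,0.14,-0.1333],"turn":[0,0,0.2075],"claw":0}
    - {"xyz":[-0.2133,0.18,-0.1333],"turn":[0,0,0.2075],"claw":0}
    - {"xyz":[-0.2667,0.22,-0.1333],"turn":[0,0,0.2075],"claw":0}
    - {"xyz":[-0.2667,0.22,-0.1333],"turn":[0,0,0.2075],"claw":0}
    - {"xyz":[-0.2667,0.22,-0.1333],"turn":[0,0,0.2075],"claw":0}

```text
time_s: 11.7
ee_pos: [0.386, -0.2404, 0.1953]
orientation: [0.992, -0.13, 0.001, -0.001]
contact_force: [0.3, 0.4, 0.2]
opening: 0.0386
finger_force: 0.0
```

```bash
python3 st.py; python3 - <<'E'
from h import *
s=eyes.camera("side");t=eyes.camera("top");cv2.imwrite("pics/s6.png",s);cv2.imwrite("pics/t6.png",t)
t0=cv2.imread("pics/top0.png")
W=np.array([.5565,-.0455,.165])
d=cv2.absdiff(t,t0).max(2); print("old ptr diff",d[194:202,280:289].max())
def pol(n,r,a,z): return W*[1,1,0]+[r*np.cos(a),r*np.sin(a),z]
for name,im in(("now",t),("start",t0)):
    g=cv2.cvtColor(im,cv2.COLOR_BGR2GRAY).astype(np.float32)
    for r,z in((.06,.122),(.079,.124)):
        A=np.arange(-.3,1.3,.02); p=proj("top",[pol(0,r,a,z) for a in A]).astype(np.float32)
        v=cv2.remap(g,p[:,0].reshape(1,-1),p[:,1].reshape(1,-1),cv2.INTER_CUBIC)[0]
        b=np.median(v); i=v.argmax(); k=slice(max(i-8,0),i+9); w=np.clip(v[k]-b-.3*(v[i]-b),0,None)
        print(name,r,"peak",A[i],v[i],b,"cent",(w*A[k]).sum()/w.sum())
c=lambda i,x,y,w,h,k: cv2.resize(i[y:y+h,x:x+w],None,fx=k,fy=k,interpolation=cv2.INTER_CUBIC)
cv2.imwrite("pics/z8.png",np.hstack([c(s,250,195,100,100,4),c(t,275,165,50,50,8)]))
E
```

```text
11.7 [ 0.386  -0.2404  0.1953] psi -0.2602977899481516 z [ 0.0017  0.0018 -1.    ] F [0.2869 0.4453 0.1835] T [ 0.0491  0.1384 -0.027 ] q [-0.6093 -0.1955  0.9788  1.9127  0.164   1.341  -1.508 ] op 0.038625284087362204 0.0
old ptr diff 84
now 0.06 peak 0.40000000000000063 240.45314 161.70851 cent 0.4044770902864161
now 0.079 peak 0.22000000000000047 234.75945 169.11404 cent 0.21161062066062578
start 0.06 peak 0.9400000000000011 243.73462 161.38084 cent 0.9446519894990683
start 0.079 peak 0.22000000000000047 234.7811 169.17221 cent 0.21214921844310117
```

View pics/z8.png

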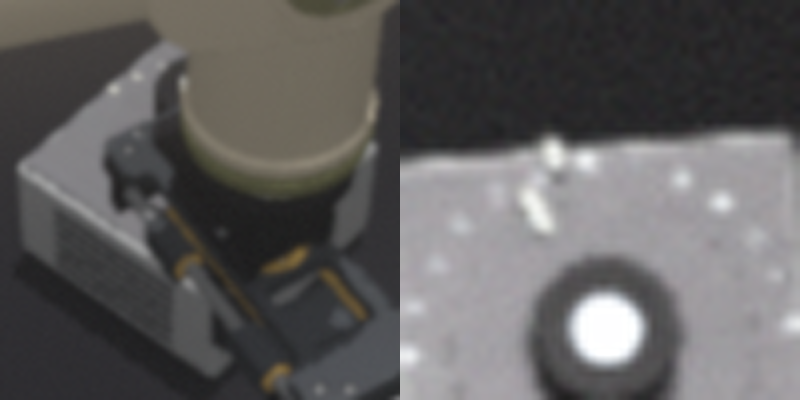

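The top crop shows the pointer at (537,210), just left of the marker tab at (553,155), still short of it. It turned 0.54 rad, with about 0.19 rad left. Going back for the rest.

Converted, -0.2325 m / 0.75 = -0.31, -0.2 m / 0.75 = -0.2667, -0.415 rad / 2 = -0.2075.

Request:
play_rows:
  increments:
    - {"xyz":[0.0267,-0.0533,0],"turn":[0,0,-0.05],"claw":0.087}
    - {"xyz":[0.0533,-0.1067,0],"turn":[0,0,-0.1],"claw":0.087}
    - {"xyz":[0.08,-0.16,0],"turn":[0,0,-0.15],"claw":0.087}
    - {"xyz":[0.1067,-0.2133,0],"turn":[0,0,-0.2075],"claw":0.087}
    - {"xyz":[0.1333,-0.2667,0],"turn":[0,0,-0.2075],"claw":0.087}
    - {"xyz":[0.1547,-0.31,0],"turn":[0,0,-0.2075],"claw":0.087}
    - {"xyz":[0.1547,-0.31,0],"turn":[0,0,-0.2075],"claw":0.087}
    - {"xyz":[0.1547,-0.31,0],"turn":[0,0,-0.2075],"claw":0.087}
    - {"xyz":[0.1547,-0.31,0.0533],"turn":[0,0,-0.2075],"claw":0.087}
    - {"xyz":[0.1547,-0.31,0.1],"turn":[0,0,-0.2075],"claw":0.08}
    - {"xyz":[0.1547,-0.31,0.1227],"turn":[0,0,-0.2075],"claw":0.07}
    - {"xyz":[0.1547,-0.31,0.1227],"turn":[0,0,-0.2075],"claw":0.048}
    - {"xyz":[0.1547,-0.31,0.1227],"turn":[0,0,-0.2075],"claw":0.048}
    - {"xyz":[0.1547,-0.31,0.1227],"turn":[0,0,-0.2075],"claw":0.048}
    - {"xyz":[0.1547,-0.31,0.1227],"turn":[0,0,-0.2075],"claw":0.048}
  force: 55

```text
time_s: 13.3
ee_pos: [0.5586, -0.0451, 0.1045]
orientation: [0.997, 0.078, 0.001, -0.0]
contact_force: [0.1, -0.4, 3.9]
opening: 0.0551
finger_force: 55.0
```

```bash
python3 st.py
```

```text
13.3 [ 0.5586 -0.0451  0.1045] psi 0.15660379110374614 z [ 0.0021  0.0003 -1.    ] F [ 0.1441 -0.4427  3.8912] T [-0.278   0.2531  0.0086] q [-0.7352  0.3337  0.8843  1.7794 -0.2808  1.1586 -1.1786] op 0.05512175229786453 55.00046795234084
```

Converted, 0.006 m / 0.75 = 0.008, 0.003 m / 0.75 = 0.004.

Request:
play_rows:
  increments:
    - {"xyz":[0,0,0.004],"turn":[0,0,0],"claw":0.048}
    - {"xyz":[0,0,0.008],"turn":[0,0,0],"claw":0.048}
    - {"xyz":[0,0,0.008],"turn":[0,0,0],"claw":0.048}

```text
time_s: 13.6
ee_pos: [0.5587, -0.0451, 0.0982]
orientation: [0.997, 0.078, 0.001, -0.0]
contact_force: [-2.8, -1.2, 14.5]
opening: 0.055
finger_force: 55.0
```

```bash
python3 st.py
```

```text
13.6 [ 0.5587 -0.0451  0.0982] psi 0.15665796652289948 z [ 0.0021  0.0003 -1.    ] F [-2.8445 -1.178  14.5324] T [-0.2352  0.8126  0.0063] q [-0.7308  0.3418  0.8803  1.7856 -0.2881  1.147  -1.1733] op 0.054957486960965404 55.00001477077603
```

Converted, 0.0009 m / 0.75 = 0.0012, 0.03 rad / 2 = 0.015.

Request:
play_rows:
  increments:
    - {"xyz":[0,0,0.0012],"turn":[0,0,0],"claw":0.048}
    - {"xyz":[0,0,0.0012],"turn":[0,0,0],"claw":0.048}
    - {"xyz":[0,0,0.0012],"turn":[0,0,0.015],"claw":0.048}

```text
time_s: 13.9
ee_pos: [0.5588, -0.0451, 0.0978]
orientation: [0.998, 0.063, 0.001, -0.0]
contact_force: [-4.3, -0.5, 15.3]
opening: 0.0553
finger_force: 55.0
```

```bash
python3 st.py
```

```text
13.9 [ 0.5588 -0.0451  0.0978] psi 0.12665996846649966 z [ 0.0023  0.0006 -1.    ] F [-4.267  -0.4509 15.305 ] T [-0.2571  1.0616  0.1464] q [-0.7346  0.3442  0.886   1.7862 -0.2918  1.1466 -1.2002] op 0.05530181156228963 54.99930647201836
```

Converted, 0.0005 m / 0.75 = 0.0007, 0.16 rad / 2 = 0.08.

Request:
play_rows:
  increments:
    - {"xyz":[0,0,0.0007],"turn":[0,0,0],"claw":0.048}
    - {"xyz":[0,0,0.0007],"turn":[0,0,0.02],"claw":0.048}
    - {"xyz":[0,0,0.0007],"turn":[0,0,0.04],"claw":0.048}
    - {"xyz":[0,0,0.0007],"turn":[0,0,0.06],"claw":0.048}
    - {"xyz":[0,0,0.0007],"turn":[0,0,0.08],"claw":0.048}
    - {"xyz":[0,0,0.0007],"turn":[0,0,0.08],"claw":0.048}

```text
time_s: 14.5
ee_pos: [0.5589, -0.0452, 0.0974]
orientation: [1.0, -0.017, 0.001, -0.0]
contact_force: [-3.7, -1.0, 17.9]
opening: 0.0549
finger_force: 55.0
```

```bash
python3 st.py
```

```text
14.5 [ 0.5589 -0.0452  0.0974] psi -0.03467446121967084 z [ 0.0024  0.0004 -1.    ] F [-3.6776 -1.0042 17.9205] T [-0.208   1.167   0.0401] q [-0.7585  0.3554  0.919   1.7874 -0.3089  1.1487 -1.347 ] op 0.054893089224137576 55.001499289646745
```

Converted, 0.2 m / 0.75 = 0.2667, -0.166 m / 0.75 = -0.2213, 0.225 rad / 2 = 0.1125.

Request:
play_rows:
  increments:
    - {"xyz":[0,0,-0.004],"turn":[0,0,0],"claw":0.048}
    - {"xyz":[0,0,-0.0099],"turn":[0,0,0],"claw":0.048}
    - {"xyz":[0,0,-0.0099],"turn":[0,0,0],"claw":0.048}
    - {"xyz":[0,0,-0.0099],"turn":[0,0,0],"claw":0.087}
    - {"xyz":[0,0,-0.0099],"turn":[0,0,0],"claw":0.087}
    - {"xyz":[0,0,-0.0099],"turn":[0,0,0],"claw":0.087}
    - {"xyz":[0,0,-0.0099],"turn":[0,0,0],"claw":0.087}
    - {"xyz":[0,0,-0.0667],"turn":[0,0,0],"claw":0.087}
    - {"xyz":[0,0,-0.1267],"turn":[0,0,0],"claw":0.087}
    - {"xyz":[-0.0267,0.0333,-0.1333],"turn":[0,0,0.05],"claw":0.087}
    - {"xyz":[-0.06,0.0733,-0.1333],"turn":[0,0,0.1125],"claw":0.05}
    - {"xyz":[-0.1,0.12,-0.1333],"turn":[0,0,0.1125],"claw":0}
    - {"xyz":[-0.14,0.1667,-0.1333],"turn":[0,0,0.1125],"claw":0}
    - {"xyz":[-0.18,0.2133,-0.1333],"turn":[0,0,0.1125],"claw":0}
    - {"xyz":[-0.2213,0.2667,-0.1333],"turn":[0,0,0.1125],"claw":0}
    - {"xyz":[-0.2213,0.2667,-0.1333],"turn":[0,0,0.1125],"claw":0}
    - {"xyz":[-0.2213,0.2667,-0.1333],"turn":[0,0,0.1125],"claw":0}
    - {"xyz":[-0.2213,0.2667,-0.1333],"turn":[0,0,0.1125],"claw":0}

```text
time_s: 16.3
ee_pos: [0.3858, -0.2383, 0.1957]
orientation: [0.992, -0.128, 0.0, -0.0]
contact_force: [1.1, -0.0, 0.3]
opening: 0.0313
finger_force: 0.0
```

```bash
cat > meas.py <<'E'
from h import *
t=eyes.camera("top").astype(np.float32)
for _ in range(3): t+=eyes.camera("top")
t/=4; cv2.imwrite("pics/t_last.png",t.astype(np.uint8))
t0=cv2.imread("pics/top0.png").astype(np.float32)
W=plane("top",cent(t.astype(np.uint8),(301,206),5),.165); print("W",W)
for name,im in(("now",t),("start",t0)):
    g=im.mean(2)
    for r,z in((.055,.122),(.06,.122),(.065,.122),(.076,.124),(.079,.124),(.082,.124)):
        A=np.arange(-.15,1.3,.01); p=proj("top",[W*[1,1,0]+[r*np.cos(a),r*np.sin(a),z] for a in A]).astype(np.float32)
        v=cv2.remap(g,p[:,0].reshape(1,-1),p[:,1].reshape(1,-1),cv2.INTER_CUBIC)[0]
        b=np.median(v); i=v.argmax(); k=slice(max(i-12,0),i+13); w=np.clip(v[k]-b-.3*(v[i]-b),0,None)
        print(name,r,"peak %.3f %.0f/%.0f cent %.3f"%(A[i],v[i],b,(w*A[k]).sum()/w.sum()))
E
python3 meas.py; python3 st.py
```

```text
W [ 0.55834907 -0.0460703   0.165     ]
now 0.055 peak 0.250 242/163 cent 0.253
now 0.06 peak 0.250 242/163 cent 0.247
now 0.065 peak 0.250 246/166 cent 0.251
now 0.076 peak 0.220 235/173 cent 0.217
now 0.079 peak 0.220 242/167 cent 0.224
now 0.082 peak 0.220 210/164 cent 0.223
start 0.055 peak 0.980 241/162 cent 0.979
start 0.06 peak 0.980 246/163 cent 0.976
start 0.065 peak 0.980 242/165 cent 0.975
start 0.076 peak 0.220 237/173 cent 0.218
start 0.079 peak 0.220 242/166 cent 0.224
start 0.082 peak 0.220 209/164 cent 0.224
16.5 [ 0.3857 -0.2386  0.1956] psi -0.2566878218685591 z [-0.0009 -0.0011 -1.    ] F [ 0.2382 -0.8531  0.7622] T [-0.0192  0.2136 -0.0247] q [-0.7702 -0.2775  1.0803  1.9166  0.2508  1.3654 -1.5861] op 0.015022684859033533 0.0
```

The pointer is at 0.250 rad and the marker at 0.222, so 0.028 rad remains. I'll make one fine correction.

Converted, -0.2305 m / 0.75 = -0.3073, 0.118 m / 0.75 = 0.1573, -0.22 rad / 2 = -0.11.

Request:
play_rows:
  increments:
    - {"xyz":[0.0267,-0.0533,0],"turn":[0,0,-0.05],"claw":0.087}
    - {"xyz":[0.0533,-0.1067,0],"turn":[0,0,-0.11],"claw":0.087}
    - {"xyz":[0.08,-0.16,0],"turn":[0,0,-0.11],"claw":0.087}
    - {"xyz":[0.1067,-0.2133,0],"turn":[0,0,-0.11],"claw":0.087}
    - {"xyz":[0.1333,-0.2667,0],"turn":[0,0,-0.11],"claw":0.087}
    - {"xyz":[0.1573,-0.3073,0],"turn":[0,0,-0.11],"claw":0.087}
    - {"xyz":[0.1573,-0.3073,0],"turn":[0,0,-0.11],"claw":0.087}
    - {"xyz":[0.1573,-0.3073,0],"turn":[0,0,-0.11],"claw":0.087}
    - {"xyz":[0.1573,-0.3073,0.0533],"turn":[0,0,-0.11],"claw":0.087}
    - {"xyz":[0.1573,-0.3073,0.1],"turn":[0,0,-0.11],"claw":0.08}
    - {"xyz":[0.1573,-0.3073,0.1227],"turn":[0,0,-0.11],"claw":0.07}
    - {"xyz":[0.1573,-0.3073,0.1227],"turn":[0,0,-0.11],"claw":0.048}
    - {"xyz":[0.1573,-0.3073,0.1227],"turn":[0,0,-0.11],"claw":0.048}
    - {"xyz":[0.1573,-0.3073,0.1227],"turn":[0,0,-0.11],"claw":0.048}
    - {"xyz":[0.1573,-0.3073,0.1227],"turn":[0,0,-0.11],"claw":0.048}
  force: 55

```text
time_s: 18.0
ee_pos: [0.559, -0.0457, 0.1051]
orientation: [1.0, -0.019, 0.001, -0.001]
contact_force: [-0.6, 3.8, 3.4]
opening: 0.0554
finger_force: 55.0
```

Converted, 0.0055 m / 0.75 = 0.0073, 0.003 m / 0.75 = 0.004.

Request:
play_rows:
  increments:
    - {"xyz":[0,0,0.004],"turn":[0,0,0],"claw":0.048}
    - {"xyz":[0,0,0.0073],"turn":[0,0,0],"claw":0.048}
    - {"xyz":[0,0,0.0073],"turn":[0,0,0],"claw":0.048}

```text
time_s: 18.3
ee_pos: [0.559, -0.0458, 0.0991]
orientation: [1.0, -0.019, 0.001, -0.001]
contact_force: [-3.5, 6.2, 12.4]
opening: 0.0551
finger_force: 55.0
```

```bash
python3 st.py
```

```text
18.3 [ 0.559  -0.0458  0.0991] psi -0.03745010152041936 z [ 0.0016  0.0012 -1.    ] F [-3.5283  6.2248 12.3746] T [ 0.99    0.8835 -0.0082] q [-0.8629  0.4203  1.0766  1.788  -0.4017  1.1737 -1.2712] op 0.055084526145713526 54.98913330025971
```

Press to about 17-18 N, then turn slightly.

Converted, 0.0012 m / 0.75 = 0.0016.

Request:
play_rows:
  increments:
    - {"xyz":[0,0,0.0016],"turn":[0,0,0],"claw":0.048}
    - {"xyz":[0,0,0.0016],"turn":[0,0,0],"claw":0.048}

```text
time_s: 18.5
ee_pos: [0.5591, -0.0458, 0.0983]
orientation: [1.0, -0.019, 0.001, -0.001]
contact_force: [-4.1, 6.3, 15.9]
opening: 0.055
finger_force: 55.0
```

Converted, 0.034 rad / 2 = 0.017.

Request:
play_rows:
  increments:
    - {"xyz":[0,0,0],"turn":[0,0,0.0075],"claw":0.048}
    - {"xyz":[0,0,0],"turn":[0,0,0.017],"claw":0.048}
    - {"xyz":[0,0,0],"turn":[0,0,0.017],"claw":0.048}
    - {"xyz":[0,0,0],"turn":[0,0,0.017],"claw":0.048}

```text
time_s: 18.9
ee_pos: [0.5592, -0.0458, 0.0985]
orientation: [0.999, -0.036, 0.001, -0.001]
contact_force: [-3.4, 6.0, 15.4]
opening: 0.0546
finger_force: 55.0
```

```bash
python3 st.py
```

```text
18.9 [ 0.5592 -0.0458  0.0985] psi -0.07144560054004308 z [ 0.002   0.0014 -1.    ] F [-3.3601  5.9774 15.3566] T [0.9681 1.0969 0.0738] q [-0.8667  0.4253  1.0836  1.7886 -0.4083  1.1737 -1.2998] op 0.05461591418988449 54.988321708515286
```

Converted, 0.206 m / 0.75 = 0.2747, -0.159 m / 0.75 = -0.212, 0.19 rad / 2 = 0.095.

Request:
play_rows:
  increments:
    - {"xyz":[0,0,-0.004],"turn":[0,0,0],"claw":0.048}
    - {"xyz":[0,0,-0.0089],"turn":[0,0,0],"claw":0.048}
    - {"xyz":[0,0,-0.0089],"turn":[0,0,0],"claw":0.048}
    - {"xyz":[0,0,-0.0089],"turn":[0,0,0],"claw":0.087}
    - {"xyz":[0,0,-0.0089],"turn":[0,0,0],"claw":0.087}
    - {"xyz":[0,0,-0.0089],"turn":[0,0,0],"claw":0.087}
    - {"xyz":[0,0,-0.0089],"turn":[0,0,0],"claw":0.087}
    - {"xyz":[0,0,-0.0667],"turn":[0,0,0],"claw":0.087}
    - {"xyz":[0,0,-0.1267],"turn":[0,0,0],"claw":0.087}
    - {"xyz":[-0.0267,0.0333,-0.1333],"turn":[0,0,0.05],"claw":0.087}
    - {"xyz":[-0.06,0.0733,-0.1333],"turn":[0,0,0.095],"claw":0.05}
    - {"xyz":[-0.1,0.12,-0.1333],"turn":[0,0,0.095],"claw":0}
    - {"xyz":[-0.14,0.1667,-0.1333],"turn":[0,0,0.095],"claw":0}
    - {"xyz":[-0.18,0.22,-0.1333],"turn":[0,0,0.095],"claw":0}
    - {"xyz":[-0.212,0.2747,-0.1333],"turn":[0,0,0.095],"claw":0}
    - {"xyz":[-0.212,0.2747,-0.1333],"turn":[0,0,0.095],"claw":0}
    - {"xyz":[-0.212,0.2747,-0.1333],"turn":[0,0,0.095],"claw":0}
    - {"xyz":[-0.212,0.2747,-0.1333],"turn":[0,0,0.095],"claw":0}
    - {"xyz":[-0.212,0.2747,-0.1333],"turn":[0,0,0.095],"claw":0}

```text
time_s: 20.8
ee_pos: [0.3852, -0.2397, 0.197]
orientation: [0.992, -0.13, -0.0, 0.0]
contact_force: [-0.1, 0.8, -0.3]
opening: 0.023
finger_force: 0.0
```

```bash
python3 meas.py|grep -v start; python3 st.py
```

```text
W [ 0.55832986 -0.04609139  0.165     ]
now 0.055 peak 0.230 245/163 cent 0.245
now 0.06 peak 0.250 242/163 cent 0.245
now 0.065 peak 0.240 247/166 cent 0.241
now 0.076 peak 0.220 234/174 cent 0.217
now 0.079 peak 0.220 241/167 cent 0.224
now 0.082 peak 0.220 211/164 cent 0.224
21.0 [ 0.3851 -0.24    0.197 ] psi -0.26094293947810365 z [-0.0007 -0.0009 -1.    ] F [ 0.8654  0.2173 -0.3802] T [ 0.0278  0.1021 -0.0341] q [-0.8961 -0.3826  1.1381  1.9153  0.3519  1.4046 -1.6798] op 0.007248499263422761 0.0
```

Converted, -0.2325 m / 0.75 = -0.31, 0.092 m / 0.75 = 0.1227, -0.22 rad / 2 = -0.11.

Request:
play_rows:
  increments:
    - {"xyz":[0.0267,-0.0533,0],"turn":[0,0,-0.05],"claw":0.087}
    - {"xyz":[0.0533,-0.1067,0],"turn":[0,0,-0.11],"claw":0.087}
    - {"xyz":[0.08,-0.16,0],"turn":[0,0,-0.11],"claw":0.087}
    - {"xyz":[0.1067,-0.2133,0],"turn":[0,0,-0.11],"claw":0.087}
    - {"xyz":[0.1333,-0.2667,0],"turn":[0,0,-0.11],"claw":0.087}
    - {"xyz":[0.1567,-0.31,0],"turn":[0,0,-0.11],"claw":0.087}
    - {"xyz":[0.1567,-0.31,0],"turn":[0,0,-0.11],"claw":0.087}
    - {"xyz":[0.1567,-0.31,0],"turn":[0,0,-0.11],"claw":0.087}
    - {"xyz":[0.1567,-0.31,0.0533],"turn":[0,0,-0.11],"claw":0.087}
    - {"xyz":[0.1567,-0.31,0.1],"turn":[0,0,-0.11],"claw":0.08}
    - {"xyz":[0.1567,-0.31,0.1227],"turn":[0,0,-0.11],"claw":0.07}
    - {"xyz":[0.1567,-0.31,0.1227],"turn":[0,0,-0.11],"claw":0.048}
    - {"xyz":[0.1567,-0.31,0.1227],"turn":[0,0,-0.11],"claw":0.048}
    - {"xyz":[0.1567,-0.31,0.1227],"turn":[0,0,-0.11],"claw":0.048}
    - {"xyz":[0.1567,-0.31,0.1227],"turn":[0,0,-0.11],"claw":0.048}
  force: 55

```text
time_s: 22.5
ee_pos: [0.5593, -0.0457, 0.1063]
orientation: [1.0, -0.021, 0.001, -0.001]
contact_force: [-2.2, 3.3, 3.1]
opening: 0.0552
finger_force: 55.0
```

Converted, 0.006 m / 0.75 = 0.008, 0.003 m / 0.75 = 0.004.

Request:
play_rows:
  increments:
    - {"xyz":[0,0,0.004],"turn":[0,0,0],"claw":0.048}
    - {"xyz":[0,0,0.008],"turn":[0,0,0],"claw":0.048}
    - {"xyz":[0,0,0.008],"turn":[0,0,0],"claw":0.048}

```text
time_s: 22.8
ee_pos: [0.5594, -0.0458, 0.1]
orientation: [1.0, -0.021, 0.001, -0.001]
contact_force: [-3.2, 5.7, 14.0]
opening: 0.0555
finger_force: 55.0
```

Converted, 0.001 m / 0.75 = 0.0013.

Request:
play_rows:
  increments:
    - {"xyz":[0,0,0.0013],"turn":[0,0,0],"claw":0.048}
    - {"xyz":[0,0,0.0013],"turn":[0,0,0],"claw":0.048}

```text
time_s: 23.0
ee_pos: [0.5594, -0.0458, 0.0994]
orientation: [1.0, -0.021, 0.001, -0.001]
contact_force: [-5.6, 5.6, 16.5]
opening: 0.0555
finger_force: 55.0
```

Converted, 0.047 rad / 2 = 0.0235.

Request:
play_rows:
  increments:
    - {"xyz":[0,0,0],"turn":[0,0,0.01],"claw":0.048}
    - {"xyz":[0,0,0],"turn":[0,0,0.0235],"claw":0.048}
    - {"xyz":[0,0,0],"turn":[0,0,0.0235],"claw":0.048}
    - {"xyz":[0,0,0],"turn":[0,0,0.0235],"claw":0.048}

```text
time_s: 23.4
ee_pos: [0.5595, -0.0459, 0.0994]
orientation: [0.999, -0.044, 0.001, -0.001]
contact_force: [-4.1, 5.4, 16.6]
opening: 0.055
finger_force: 55.0
```

```bash
python3 st.py
```

```text
23.4 [ 0.5595 -0.0459  0.0994] psi -0.08847970991511951 z [ 0.0019  0.0012 -1.    ] F [-4.1106  5.4488 16.6186] T [0.8213 1.1646 0.068 ] q [-0.8929  0.4488  1.1275  1.7877 -0.4386  1.1844 -1.2921] op 0.05503367893158435 54.98556526377797
```

Converted, 0.209 m / 0.75 = 0.2787, -0.156 m / 0.75 = -0.208, 0.172 rad / 2 = 0.086.

Request:
play_rows:
  increments:
    - {"xyz":[0,0,-0.004],"turn":[0,0,0],"claw":0.048}
    - {"xyz":[0,0,-0.0093],"turn":[0,0,0],"claw":0.048}
    - {"xyz":[0,0,-0.0093],"turn":[0,0,0],"claw":0.048}
    - {"xyz":[0,0,-0.0093],"turn":[0,0,0],"claw":0.087}
    - {"xyz":[0,0,-0.0093],"turn":[0,0,0],"claw":0.087}
    - {"xyz":[0,0,-0.0093],"turn":[0,0,0],"claw":0.087}
    - {"xyz":[0,0,-0.0093],"turn":[0,0,0],"claw":0.087}
    - {"xyz":[0,0,-0.0667],"turn":[0,0,0],"claw":0.087}
    - {"xyz":[0,0,-0.1267],"turn":[0,0,0],"claw":0.087}
    - {"xyz":[-0.0267,0.0333,-0.1333],"turn":[0,0,0.05],"claw":0.087}
    - {"xyz":[-0.06,0.0733,-0.1333],"turn":[0,0,0.086],"claw":0.05}
    - {"xyz":[-0.1,0.12,-0.1333],"turn":[0,0,0.086],"claw":0}
    - {"xyz":[-0.14,0.1733,-0.1333],"turn":[0,0,0.086],"claw":0}
    - {"xyz":[-0.1733,0.2267,-0.1333],"turn":[0,0,0.086],"claw":0}
    - {"xyz":[-0.208,0.2787,-0.1333],"turn":[0,0,0.086],"claw":0}
    - {"xyz":[-0.208,0.2787,-0.1333],"turn":[0,0,0.086],"claw":0}
    - {"xyz":[-0.208,0.2787,-0.1333],"turn":[0,0,0.086],"claw":0}
    - {"xyz":[-0.208,0.2787,-0.1333],"turn":[0,0,0.086],"claw":0}
    - {"xyz":[-0.208,0.2787,-0.1333],"turn":[0,0,0.086],"claw":0}

```text
time_s: 25.3
ee_pos: [0.3849, -0.2399, 0.198]
orientation: [0.992, -0.13, -0.0, 0.0]
contact_force: [0.0, -0.1, -0.1]
opening: 0.0233
finger_force: 0.0
```

```bash
python3 meas.py|grep -v start; python3 st.py
```

```text
W [ 0.55841723 -0.04605791  0.165     ]
now 0.055 peak 0.210 240/163 cent 0.214
now 0.06 peak 0.200 247/163 cent 0.204
now 0.065 peak 0.210 241/166 cent 0.215
now 0.076 peak 0.220 235/173 cent 0.218
now 0.079 peak 0.220 242/167 cent 0.223
now 0.082 peak 0.220 207/164 cent 0.223
25.5 [ 0.3848 -0.2401  0.198 ] psi -0.25989296253839084 z [-0.0007 -0.001  -1.    ] F [-0.2575  0.2521  0.4033] T [-0.0077  0.1914  0.0133] q [-0.896  -0.3849  1.1365  1.914   0.3535  1.4075 -1.6799] op 0.0068922486946072035 0.0
```

The pointer is at 0.211 rad and the marker at 0.222, equal within measuring error, and the wheel is released. Next is the toggle: lower behind the ball first, then push along the box's x.

Request:
play_rows:
  increments:
    - {"xyz":[0,0,0.0533],"turn":[0,0,0],"claw":0}
    - {"xyz":[0,0,0.1067],"turn":[0,0,0],"claw":0}
    - {"xyz":[0,0,0.1467],"turn":[0,0,0],"claw":0}
    - {"xyz":[0,0,0.1653],"turn":[0,0,0],"claw":0}
    - {"xyz":[0.0133,0,0.1653],"turn":[0,0,0],"claw":0}
    - {"xyz":[0.0293,0,0.1653],"turn":[0,0,0],"claw":0}
    - {"xyz":[0.0453,0,0.1653],"turn":[0,0,0],"claw":0}
    - {"xyz":[0.0613,0,0.1653],"turn":[0,0,0],"claw":0}
    - {"xyz":[0.0613,0,0.1653],"turn":[0,0,0],"claw":0}

```text
time_s: 26.4
ee_pos: [0.4296, -0.2528, 0.0736]
orientation: [0.992, -0.13, -0.001, 0.001]
contact_force: [-0.6, -0.5, 0.2]
opening: 0.0007
finger_force: 0.0
```

```bash
python3 st.py
```

```text
26.4 [ 0.4296 -0.2528  0.0736] psi -0.2601429838440662 z [-0.0019 -0.0022 -1.    ] F [-0.5966 -0.5478  0.2098] T [-0.086   0.1589 -0.015 ] q [-0.5955  0.3009  1.1915  1.9701 -0.3143  1.0787 -1.0985] op 0.0007044529491096227 0.0
```

Converted, 0.042 m / 0.75 = 0.056, 0.038 m / 0.75 = 0.0507.

Request:
play_rows:
  increments:
    - {"xyz":[0.0133,0,0],"turn":[0,0,0],"claw":0}
    - {"xyz":[0.0267,0,0],"turn":[0,0,0],"claw":0}
    - {"xyz":[0.04,0,0],"turn":[0,0,0],"claw":0}
    - {"xyz":[0.0507,0,0],"turn":[0,0,0],"claw":0}
    - {"xyz":[0.056,0,0],"turn":[0,0,0],"claw":0}
    - {"xyz":[0.056,0,0],"turn":[0,0,0],"claw":0}

```text
time_s: 27.0
ee_pos: [0.4692, -0.2633, 0.0737]
orientation: [0.991, -0.13, -0.001, -0.0]
contact_force: [-1.8, 1.1, 0.9]
opening: 0.0002
finger_force: 0.7
```

```bash
python3 st.py; python3 - <<'E'
from h import *
s=eyes.camera("side");cv2.imwrite("pics/s8.png",s)
E
```

```text
27.0 [ 0.4692 -0.2633  0.0737] psi -0.2612168040190914 z [-0.0013  0.0003 -1.    ] F [-1.7825  1.1126  0.8904] T [ 0.2555  0.4847 -0.0155] q [-0.4818  0.4105  1.1061  1.8699 -0.408   1.1152 -1.0549] op 0.0002170370224418306 0.7163696922361851
```

Converted, 0.005 m / 0.75 = 0.0067, 0.003 m / 0.75 = 0.004.

Request:
play_rows:
  increments:
    - {"xyz":[0.004,0,0],"turn":[0,0,0],"claw":0}
    - {"xyz":[0.0067,0,0],"turn":[0,0,0],"claw":0}
    - {"xyz":[0.0067,0,0],"turn":[0,0,0],"claw":0}

```text
time_s: 27.35
ee_pos: [0.47, -0.2638, 0.0732]
orientation: [0.991, -0.131, -0.004, -0.002]
contact_force: [-19.0, 7.0, 10.4]
opening: 0.0007
finger_force: 10.0
```

Converted, 0.003 m / 0.75 = 0.004, 0.002 m / 0.75 = 0.0027.

Request:
play_rows:
  increments:
    - {"xyz":[0.0027,0,0],"turn":[0,0,0],"claw":0}
    - {"xyz":[0.004,0,0],"turn":[0,0,0],"claw":0}
    - {"xyz":[0.004,0,0],"turn":[0,0,0],"claw":0}

```text
time_s: 27.65
ee_pos: [0.4702, -0.2639, 0.073]
orientation: [0.991, -0.132, -0.006, -0.003]
contact_force: [-32.9, 13.4, 23.2]
opening: 0.0004
finger_force: 17.2
```

It's hard against its stop. Backing off, then up and clear.

Converted, 0.16 m / 0.75 = 0.2133, -0.14 m / 0.75 = -0.1867.

Request:
play_rows:
  increments:
    - {"xyz":[-0.0133,0,0],"turn":[0,0,0],"claw":0}
    - {"xyz":[-0.04,0,0],"turn":[0,0,0],"claw":0}
    - {"xyz":[-0.08,0,-0.0133],"turn":[0,0,0],"claw":0}
    - {"xyz":[-0.12,0,-0.0533],"turn":[0,0,0],"claw":0}
    - {"xyz":[-0.12,0,-0.1067],"turn":[0,0,0],"claw":0}
    - {"xyz":[-0.12,0,-0.16],"turn":[0,0,0],"claw":0}
    - {"xyz":[-0.1067,0.0533,-0.1867],"turn":[0,0,0],"claw":0}
    - {"xyz":[-0.08,0.1067,-0.1867],"turn":[0,0,0],"claw":0}
    - {"xyz":[-0.0533,0.16,-0.1867],"turn":[0,0,0],"claw":0}
    - {"xyz":[-0.04,0.2133,-0.1867],"turn":[0,0,0],"claw":0}
    - {"xyz":[-0.04,0.2133,-0.1867],"turn":[0,0,0],"claw":0}
    - {"xyz":[-0.04,0.2133,-0.1867],"turn":[0,0,0],"claw":0}

```text
time_s: 28.85
ee_pos: [0.4072, -0.4148, 0.2137]
orientation: [0.991, -0.13, 0.0, 0.001]
contact_force: [-0.1, -0.0, 0.8]
opening: -0.0
finger_force: 0.0
```

```bash
python3 meas.py|grep -v start; python3 st.py; python3 - <<'E'
from h import *
t=cv2.imread("pics/t_last.png");t0=cv2.imread("pics/top0.png")
C=np.array([.4937,-.2705,0]);d=np.array([.966,-.257,0])
g=t.astype(int).sum(2)//3; 
for n,x in(("off",-.0564),("on",-.0036)):
    p=proj("top",C+d*x+[0,0,.12])[0]; q=np.int32(p.round()); print(n,p,"now",g[q[1]-1:q[1]+2,q[0]-1:q[0]+2].mean(),"start",t0[q[1]-1:q[1]+2,q[0]-1:q[0]+2].mean())
p=proj("top",C+d*-.0036+[0,0,.12])[0]
m=((g>110)*255).astype(np.uint8)
print(g[int(p[1])-8:int(p[1])+12:1,int(p[0])-6:int(p[0])+7])
E
```

```text
W [ 0.55841362 -0.04606293  0.165     ]
now 0.055 peak 0.210 240/163 cent 0.214
now 0.06 peak 0.200 247/163 cent 0.203
now 0.065 peak 0.210 242/167 cent 0.215
now 0.076 peak 0.220 236/174 cent 0.218
now 0.079 peak 0.220 243/168 cent 0.224
now 0.082 peak 0.220 208/165 cent 0.223
29.05 [ 0.4065 -0.4128  0.2141] psi -0.2628531408978493 z [-0.     -0.0006 -1.    ] F [-0.3233  0.3903 -0.6691] T [ 0.021   0.1681 -0.02  ] q [-0.1987  0.3908  1.1852  1.5906 -0.3654  1.4081 -0.8134] op 0.00032349360289921623 0.0
off [369.19640177 243.73772375] now 72.55555555555556 start 227.55555555555554
on [372.62689081 227.19033392] now 233.77777777777777 start 128.2962962962963
[[240 244 250 253 254 254 254 254 254 254 253 247 239]
 [239 239 242 249 253 253 254 254 253 253 251 244 240]
 [239 239 238 239 245 251 253 252 249 246 243 240 239]
 [239 240 239 237 239 239 241 239 235 233 235 237 238]
 [237 237 238 237 233 222 215 215 213 215 226 234 237]
 [218 223 228 229 223 209 212 222 223 217 216 230 236]
 [133 148 171 191 198 208 225 234 236 231 221 225 233]
 [ 76  83 101 131 174 209 231 242 243 236 223 216 228]
 [ 70  67  72 106 162 205 229 241 242 236 219 198 212]
 [ 66  63  59  86 144 189 215 229 232 223 199 163 171]
 [ 67  53  45  64 115 159 187 202 207 195 167 132 159]
 [ 67  52  39  48  83 121 149 159 160 147 121 115 178]
 [ 72  58  44  58  84 105 107  98  91  87  81 117 197]
 [ 85  77  65  82 107 112  95  68  57  66  75 123 203]
 [102 102  96 114 133 125  93  71  65  68  77 129 204]
 [116 121 120 133 144 132 106  93  86  77  87 146 208]
 [132 135 135 140 147 137 122 114  99  80 100 169 215]
 [128 136 139 142 143 139 136 130 108  85 114 186 220]
 [113 120 124 128 131 134 138 133 110  86 120 191 219]
 [ 95 100 107 111 113 119 122 121  99  88 132 195 217]]
```

```bash
python3 -c "
from workcell import bot
print(bot.sign_off())"
```

```text
the job is handed in; nothing more can be done
None
```

The job is handed in, result not yet known. The pointer stands about 0.01 rad past the marker (within measuring error), the wheel was released, and the toggle was pushed to its stop and seen fully on; clutch push read at most 18 N, though the stop push peaked near 42 N total.

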